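# Close a spring-loaded gear housing on its dowels and hold it shut

## Task

The blue cover of a small gear housing lies in the grey tray; lift it out and set it on the aluminium lower half in the fixture, the right way round so that each brass dowel enters its own hole. The bearing spring inside holds the halves a little apart: press the cover down, without hammering it, until the two halves are fully closed, and finish while you are still pressing it shut, without letting go, so that I can put the screws in. Leave the loose gear, the screwdriver and the screw jar where they are.

Things in the scene. Friction and masses are not known exactly. Their poses are not given: they have to be found in the camera images.
- cover: loose blue upper half, 0.3 kg, in the tray. Flange 124 x 76 x 14 mm (x, y, z); on its top, centred, a straight-sided block to grip, 56 long (x), 30 wide (y), 30 mm high (top 44 mm above the origin). A shaft nose, 26 mm diameter, juts 16 mm past the +x end. Origin: centre of the flat underside; x towards the nose, z up. Closed: underside on the parting face, both noses the same way
- hole_big (a point): centre of the cover's big dowel hole at the flange's underside: 14 mm in diameter, through, mouth chamfered 2 mm; at x -46, y +22 mm from the cover's origin
- hole_small (a point): centre of the cover's small dowel hole at the flange's underside: 10 mm in diameter, through, mouth chamfered 2 mm; at x +46, y -22 mm from the cover's origin
- lower_half: the lower housing half, bare aluminium, 124 x 76 mm and 40 mm high, open on top, fixed in a dark steel fixture plate 190 x 120 x 12 mm that does not move on the bench. Origin: centre of the plate's underside, on the bench top; x along the length towards its own shaft nose (26 mm in diameter, sticking out 16 mm), z up
- parting_face (a point): centre of the lower half's flat top rim (the parting face), 52 mm above the bench; same axes as the lower half
- dowel_big (a point): foot of the big brass dowel, on its axis at the level of the parting face: 12 mm in diameter, standing up 16 mm, the last 5 mm tapering to 6 mm; at x -46, y +22 mm from the middle of the lower half
- dowel_small (a point): foot of the small brass dowel, on its axis at the level of the parting face: 8 mm in diameter, standing up 16 mm, the last 5 mm tapering to 2 mm; at x +46, y -22 mm from the middle of the lower half
- spring_disc (a joint): steel spring disc, 32 mm in diameter, in the middle of the lower half: 0 = up, top 6 mm above the parting face; grows as it is pushed down, 0.006 m when the halves are closed. It pushes up with about 5 N at 0 and 11 N when closed, more than the cover's weight, so the cover rises again unless held down
- tray: shallow open grey tray 220 x 190 mm, walls 16 mm high and 4 mm thick, floor 4 mm thick, fixed to the bench. Origin: centre of its underside; it and the fixture stand side by side, on either side
- gear: bystander: small loose steel gear, 42 mm in diameter, 22 mm high, standing between tray and fixture. Origin: centre of its underside
- screwdriver: bystander: loose screwdriver with a green handle, lying beyond the work
- screw_jar: bystander: loose clear jar with a black lid, 50 mm in diameter, 60 mm high, beyond the work. Origin: centre of its underside

How it is judged:
By the outcome, as a careful person would: the job done as asked, in the order asked, and still so for the second after the job is handed in, while the arm keeps its last pose, push and grip.
It also fails if it takes over 38 s, if anything falls off the work surface, if the arm or the gripper's body presses on something with over 40 N, if the wrist force passes 120 N, or if a joint passes its speed limit or range.

## Robot

A 6-joint arm with a two-finger parallel gripper is mounted at the origin on the work surface. World frame = base frame: x ahead of the robot, y to its left, z up, the work surface at z = 0. Lengths are in m, angles in rad, forces in N, time in s.
With the tool pointing down it reaches from about 0.25 to 0.725 m from the base axis. Payload 9.7 kg.
Tool frame: the origin (TCP) lies on the centre line of the jaws, within the pads' length; the fingertips stand 11 mm ahead of it and the grasp point (between the pads) lies 8 mm behind it; z points along the fingers, y is the direction in which the jaws open and shut (so a half turn about z gives the same grasp; the last joint's range is limited). The gripper opens to 85 mm and grips with 20 to 120 N. Pads are 22 mm wide; open, the fingers measure 114 mm over their backs; the gripper's body (76 mm by 85 mm) begins 54 mm behind the grasp point. The pads swing forward as they close: fully open they stand 13 mm farther back than shut.
Start: joints at [1.226, 0.087, 0.176, 1.66, 0, 1.571], TCP at [0.186, 0.518, 0.242] pointing down, gripper open.
Joint ranges: [-3.13, 3.13], [-0.85, 1.81], [-1.15, 1.24], [-2.2, 2.28], [-1.44, 1.52], [-3.14, 3.14]. Speed limits (rad/s): [2.22, 2.22, 2.57, 3.14, 3.14, 3.14].

## Interface

Orientations are given as a 3x3 rotation matrix whose columns are the frame's x, y, z axes.
In Python, from workcell import telemetry, viewer, job, nets gives the robot as it stands. The module is installed in compiled form; this text tells all that it offers.
- The arm moves only by the shell command python3 -m handwheel 'ROWS' [OPENING] [FORCE]. ROWS is JSON, one flat list of numbers, 6 for each row, row after row: the shift along the world's x, y, z in m, then the turn, a rotation vector about the world's x, y, z in degrees. A call has exactly 8 rows; each row shifts and turns the commanded pose from where the row before left it; what a row does not reach is not made up. A row lasts 1/12 s, in which the tool goes at most 41.7 mm and 7.16 degrees, less where a joint would pass 70% of its speed; a pose out of reach is approached as far as the arm can. A call with a gripper value outside its range is refused whole. OPENING is the finger opening in m, from 0 to 0.0854, set as the call begins (- or left out, the last holds). The fingers move at their own pace and stop on an object; FORCE is the grip in N (left out, the last holds). Time passes only in rows, so rows that do not move let the fingers close, or fill a call up. It gives the time, the measured TCP pose, the force and the opening at its end, in the units of the state.
- telemetry.get_obs(): the state, without advancing time (a new reading comes with each control period).
- viewer.camera(name): name is "scene" or "top" or "wrist"; returns a dict with "frame" (400x640x3 uint8, red, green, blue), "camera_matrix" (3x3 intrinsics, pixels), "camera_from_world" (4x4, takes a point from world to camera coordinates). Camera axes: x right, y down, z forward; pixel columns grow to the right and rows downward; lengths in m; the calibration is good to about 2 mm. The wrist camera is an equidistant fisheye: a pixel r from the principal point sees the ray r / f radians off the axis. A picture is of the moment at which its call begins. There is no depth.
- job.hand_in(): hands the job in, once; it reports no verdict.
Trained networks look in a picture, given as the dict that the camera call returned (one of the last four; its "shot" number tells which), for a name from the list of things; names that differ only in an ending like _2 or _b are one class to them, and where a whole thing is asked for, a point or a joint stands for the part that bears it (a point fixed in the world has none). Each returns a list of dicts, best first, with "confidence" (0 to 1); they miss things now and then, are a little off and sometimes report something else, mostly with a low value. They report only what shows in the picture. A call takes as long as a camera call.
- nets.recognise(picture, target): "centre" ([x, y, z] in m, in world coordinates, good to about 4 mm: the middle of the surface that is visible of it).
- nets.outline_of(picture, target): "region" (400x640 bool, what is visible of it).
The state is a dict: "t": time; "q": joint angles; "joint_velocities": joint speeds; "effort": joint torques, N m; "ee_pos": TCP position; "orientation": TCP orientation; "ft_force": force on the tool from outside, world axes, zero at the start; "ft_torque": the same for the moment, N m; "finger_gap": opening from 0.0 (shut) to 1.0 (fully open).
Only numpy, scipy, OpenCV 4.12 (cv2) and the standard library are available. Lean on these libraries where they do the work, as an engineer would, in place of code of your own. Each camera call takes 0.05 s, during which the arm holds its last target.

## Working session

There is one attempt and no reset: what is moved stays moved. The work goes in short steps, Python scripts to look and compute and a shell command to move; the robot and the scene stay as the last step left them, time stands still between calls to the robot, and variables do not carry over. Pictures are saved under pics/ and viewed, and the job is handed in when it is done.

```bash
mkdir -p pics
cat > h.py <<'E'
import numpy as np, cv2
from workcell import telemetry, viewer, job, nets
def snap(name, fn):
    p=viewer.camera(name); cv2.imwrite('pics/'+fn, p['frame'][:,:,::-1]); return p
def ray(p,u,v):
    K=np.array(p['camera_matrix']);T=np.array(p['camera_from_world']);R=T[:3,:3];t=T[:3,3]
    d=R.T@np.array([(u-K[0,2])/K[0,0],(v-K[1,2])/K[1,1],1]);return -R.T@t,d
def atz(p,u,v,z):
    o,d=ray(p,u,v);return o+d*(z-o[2])/d[2]
def proj(p,X):
    K=np.array(p['camera_matrix']);T=np.array(p['camera_from_world']);c=T[:3,:3]@np.array(X)+T[:3,3];return (K@(c/c[2]))[:2]
E
python3 - <<'E'
from h import *
np.set_printoptions(precision=4,suppress=True)
p=snap('top','top0.png'); s=snap('scene','scene0.png')
print(p['camera_matrix'],p['camera_from_world'])
for n in ['cover','lower_half','hole_big','hole_small','dowel_big','dowel_small','gear','tray','screw_jar','screwdriver']:
    for q in (p,s):
        r=nets.recognise(q,n); print(n,[(np.array(x['centre']).round(4),round(x['confidence'],2)) for x in r[:2]])
o=telemetry.get_obs();print({k:np.round(v,4) for k,v in o.items()})
E
```

```text
[[363.6544   0.     328.2646]
 [  0.     363.6544 192.3871]
 [  0.       0.       1.    ]] [[-0.0055 -0.9998 -0.0175  0.0133]
 [-0.9952  0.0072 -0.0981  0.5921]
 [ 0.0982  0.0169 -0.995   0.8306]
 [ 0.      0.      0.      1.    ]]
cover [(array([0.5663, 0.2105, 0.0113]), 0.95), (array([ 0.5476, -0.1987,  0.019 ]), 0.4)]
cover [(array([0.5722, 0.2056, 0.0192]), 0.88)]
lower_half [(array([ 0.5457, -0.199 ,  0.0169]), 0.96)]
lower_half [(array([ 0.5623, -0.2102,  0.0228]), 0.92)]
hole_big [(array([0.5612, 0.2149, 0.0209]), 0.66)]
hole_big [(array([0.5725, 0.206 , 0.0181]), 0.78)]
hole_small [(array([0.5608, 0.2122, 0.016 ]), 0.73), (array([ 0.5487, -0.1945,  0.0192]), 0.46)]
hole_small [(array([0.5657, 0.2071, 0.0201]), 0.75)]
dowel_big [(array([ 0.5454, -0.1985,  0.0233]), 0.84)]
dowel_big [(array([ 0.562 , -0.2085,  0.0207]), 0.73)]
dowel_small [(array([ 0.551 , -0.1971,  0.0235]), 0.73)]
dowel_small [(array([ 0.5651, -0.2082,  0.0227]), 0.72), (array([0.5705, 0.2038, 0.0189]), 0.2)]
gear [(array([ 0.5037, -0.0054,  0.0174]), 0.68)]
gear [(array([ 0.5131, -0.0117,  0.0132]), 0.7)]
tr
[... 205 characters left out ...]
([0.7525, 0.1545, 0.0545]), 0.63)]
screwdriver [(array([ 0.7777, -0.0579,  0.0232]), 0.76)]
screwdriver [(array([ 0.7821, -0.0636,  0.0214]), 0.64)]
{'t': np.float64(1.1), 'q': array([ 1.226 ,  0.0869,  0.1759,  1.6598, -0.    ,  1.5708]), 'joint_velocities': array([-0.0009,  0.    , -0.0003,  0.0005, -0.0008, -0.0016]), 'effort': array([ -0.0003, -52.0106,  46.4869,   0.0019,   0.    ,  -0.    ]), 'ee_pos': array([0.1859, 0.5176, 0.2423]), 'orientation': array([[-0.9411,  0.338 ,  0.    ],
       [ 0.338 ,  0.9411, -0.    ],
       [-0.    , -0.    , -1.    ]]), 'ft_force': array([-0.755 , -0.3302,  0.9739]), 'ft_torque': array([-0.0398, -0.0105,  0.0551]), 'finger_gap': np.float64(1.0046)}
```

View pics/top0.png

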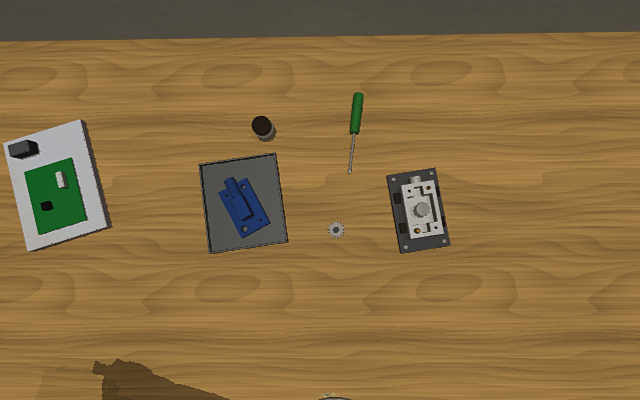

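View pics/scene0.png

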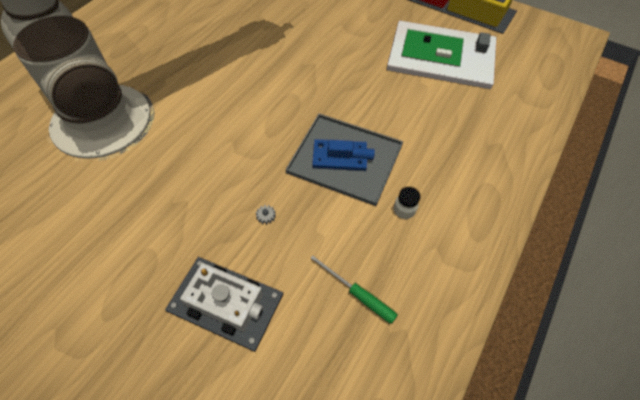

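Run:
```python
import cv2,numpy as np
a=cv2.imread('pics/top0.png')
c=cv2.resize(a[150:255,195:290],None,fx=5,fy=5,interpolation=cv2.INTER_CUBIC)
d=cv2.resize(a[160:260,380:455],None,fx=5,fy=5,interpolation=cv2.INTER_CUBIC)
cv2.imwrite('pics/c1.png',c);cv2.imwrite('pics/d1.png',d)
```

```text
(no output)
```

View pics/c1.png

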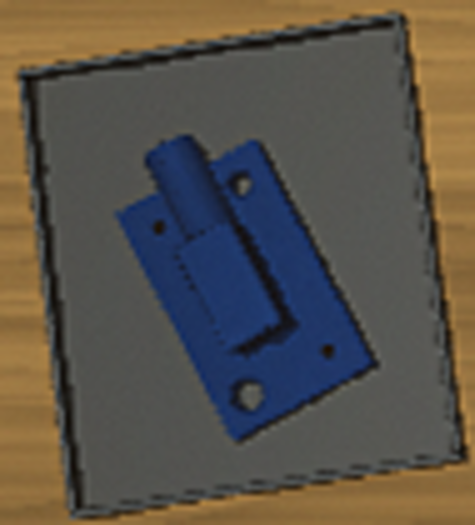

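View pics/d1.png

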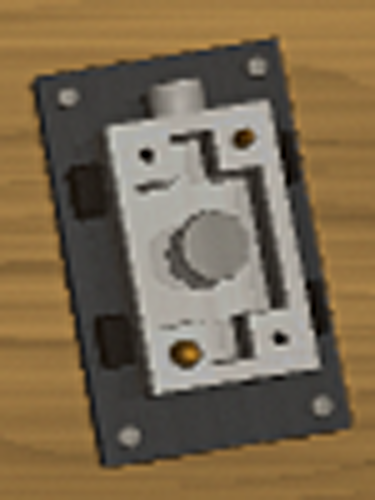

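```bash
cat >> h.py <<'E'
def fit(L,W):  # L model Nx2, W world Nx2 -> yaw, origin, resid
    L=np.array(L,float);W=np.array(W,float);lm=L.mean(0);wm=W.mean(0)
    a=L-lm;b=W-wm
    th=np.arctan2((a[:,0]*b[:,1]-a[:,1]*b[:,0]).sum(),(a*b).sum())
    R=np.array([[np.cos(th),-np.sin(th)],[np.sin(th),np.cos(th)]])
    t=wm-R@lm
    return np.degrees(th),t,(W-(L@R.T+t))*1000
E
python3 - <<'E'
from h import *
np.set_printoptions(precision=4,suppress=True)
p=viewer.camera('top')
def f(P,off,z): return [atz(p,off[0]+(x-2)/5,off[1]+(y-2)/5,zz)[:2] for (x,y),zz in zip(P,z)]
L=[(-62,38),(-62,-38),(62,-38),(62,38),(46,-22),(-46,22)]; L=np.array(L)/1000
print(fit(L,f([(238,440),(378,365),(258,140),(118,212),(242,184),(248,395)],(195,150),[.018]*6)))
print(fit(L,f([(152,395),(320,365),(270,100),(107,127),(245,138),(186,352)],(380,160),[.052]*4+[.068]*2)))
E
```

```text
(np.float64(28.334346858343704), array([0.5588, 0.2119]), array([[ 0.6135, -1.0777],
       [-0.3134, -0.5473],
       [-0.8166, -0.1703],
       [ 0.7948,  0.0644],
       [-0.4714,  0.7236],
       [ 0.1931,  1.0073]]))
(np.float64(8.619601766338976), array([ 0.5508, -0.2038]), array([[-0.3459,  0.1378],
       [ 1.3663, -0.8797],
       [-0.0864, -1.0174],
       [-0.6224, -1.1957],
       [-1.1281,  1.7166],
       [ 0.8165,  1.2384]]))
```

```bash
python3 -m handwheel '[0.0233,-0.0191,-0.005,0,0,3, 0.0233,-0.0191,-0.005,0,0,3, 0.0233,-0.0191,-0.005,0,0,3, 0.0233,-0.0191,-0.005,0,0,3, 0.0233,-0.0191,-0.005,0,0,3, 0.0233,-0.0191,-0.005,0,0,3, 0.0233,-0.0191,-0.005,0,0,3, 0.0233,-0.0191,-0.005,0,0,3]' 0.0854 60; python3 -c "
from h import *
o=telemetry.get_obs();print(o['q'],o['ee_pos'],o['t'])"
```

```text
t: 1.82
ee_pos: [0.3733, 0.3637, 0.2022]
orientation: [[-0.997, -0.077, 0.0], [-0.077, 0.997, 0.0], [-0.0, 0.0, -1.0]]
ft_force: [0.5, 0.3, -0.3]
finger_gap: 1.007
[7.72455370e-01 6.07122198e-03 1.43445025e-02 1.57871662e+00
 1.95546765e-06 6.95698767e-01] [0.37326959 0.36373097 0.20218318] 1.8167
```

```bash
python3 -m handwheel '[0.0232,-0.019,-0.009,0,0,3, 0.0232,-0.019,-0.009,0,0,3, 0.0232,-0.019,-0.009,0,0,3, 0.0232,-0.019,-0.009,0,0,3, 0.0232,-0.019,-0.009,0,0,3, 0.0232,-0.019,-0.009,0,0,3, 0.0232,-0.019,-0.009,0,0,3, 0.0232,-0.019,-0.009,0,0,3]'; python3 -c "
from h import *
p=snap('wrist','w1.png')
print(p['camera_matrix'],p['camera_from_world'])
o=telemetry.get_obs();print(o['q'],o['ee_pos'],o['orientation'],o['t'])"
```

```text
t: 2.48
ee_pos: [0.559, 0.2116, 0.1299]
orientation: [[-0.88, -0.475, 0.0], [-0.475, 0.88, 0.0], [-0.0, -0.0, -1.0]]
ft_force: [0.4, 0.6, 0.0]
finger_gap: 1.002
[[309.70691629   0.         315.92887943]
 [  0.         309.70691629 203.53833614]
 [  0.           0.           1.        ]] [[-4.74045752e-01  8.80500192e-01 -1.92243051e-04  7.94004827e-02]
 [ 8.46194294e-01  4.55636391e-01  2.76316296e-01 -5.74606940e-01]
 [ 2.43384145e-01  1.30823891e-01 -9.61066734e-01  1.06730895e-01]
 [ 0.00000000e+00  0.00000000e+00  0.00000000e+00  1.00000000e+00]]
[ 0.35631951  0.19186086  0.0710399   1.45110492 -0.00175048 -0.14065455] [0.56154577 0.20849933 0.12739962] [[-8.79028479e-01 -4.76769055e-01 -4.47995114e-04]
 [-4.76767315e-01  8.79027183e-01 -2.03454619e-03]
 [ 1.36380855e-03 -1.57483461e-03 -9.99997830e-01]] 2.5333
```

View pics/w1.png

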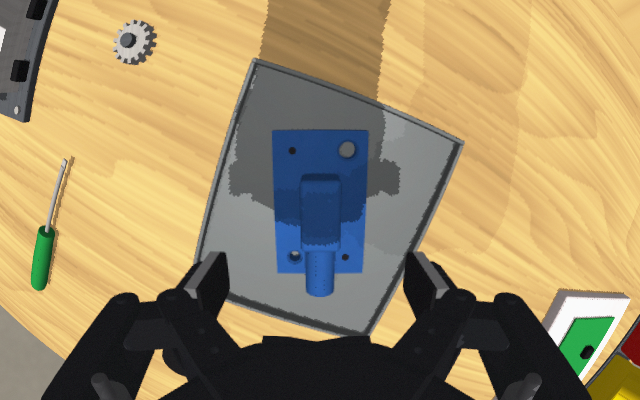

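```bash
cat >> h.py <<'E'
def watz(p,u,v,z):
    K=np.array(p['camera_matrix']);T=np.array(p['camera_from_world']);R=T[:3,:3];t=T[:3,3]
    d=np.array([u-K[0,2],v-K[1,2]]);r=np.hypot(*d)+1e-9;a=r/K[0,0]
    c=np.array([*(d/r*np.sin(a)),np.cos(a)]);d=R.T@c;o=-R.T@t
    return o+d*(z-o[2])/d[2]
E
python3 - <<'E'
from h import *
np.set_printoptions(precision=4,suppress=True)
p=snap('wrist','w2.png')
o=telemetry.get_obs();print(o['ee_pos'],o['t'])
a=cv2.imread('pics/w2.png');cv2.imwrite('pics/w2c.png',cv2.resize(a[120:310,250:390],None,fx=3,fy=3,interpolation=cv2.INTER_CUBIC))
import pickle;pickle.dump({k:p[k] for k in('camera_matrix','camera_from_world')},open('w2.pkl','wb'))
E
```

```text
[0.5597 0.21   0.128 ] 2.5833
```

View pics/w2c.png

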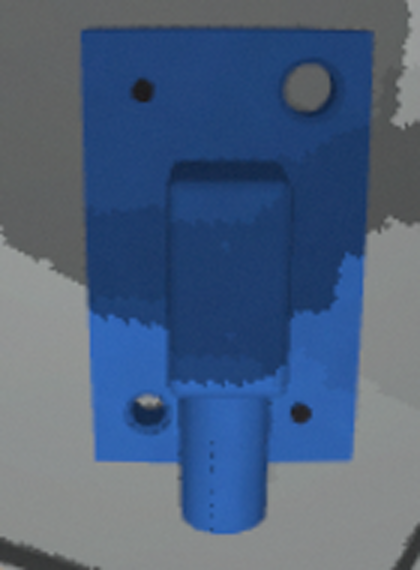

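Run:
```python
from h import *
import pickle
np.set_printoptions(precision=4,suppress=True)
p=pickle.load(open('w2.pkl','rb'))
L=np.array([(-62,38),(-62,-38),(62,-38),(62,38),(46,-22),(-46,22)])/1000
P=[(374,31),(81,29),(96,461),(352,461),(149,411),(307,87)]
print(fit(L,[watz(p,250+(x-1)/3,120+(y-1)/3,.018)[:2] for x,y in P]))
```

```text
(np.float64(28.50641459723521), array([0.5597, 0.2148]), array([[ 0.1373,  0.4697],
       [-0.126 ,  0.3113],
       [ 0.0398,  0.229 ],
       [ 0.547 ,  0.2338],
       [-0.5765, -0.017 ],
       [-0.0216, -1.2267]]))
```

```bash
python3 -m handwheel '[0.001,0.001,-0.012,0,0,0.3, 0.0008,0.001,-0.014,0,0,0, 0,0,-0.014,0,0,0, 0,0,-0.014,0,0,0, 0,0,-0.014,0,0,0, 0,0,-0.012,0,0,0, 0,0,-0.006,0,0,0, 0,0,0,0,0,0]'; python3 -c "
from h import *
p=snap('wrist','w3.png')
o=telemetry.get_obs();print(o['ee_pos'],o['orientation'],o['ft_force'],o['t'])"
```

```text
t: 3.25
ee_pos: [0.5585, 0.2151, 0.0427]
orientation: [[-0.878, -0.478, -0.002], [-0.478, 0.878, -0.001], [0.002, 0.0, -1.0]]
ft_force: [-0.6, 0.2, -0.1]
finger_gap: 1.0
[0.55912232 0.21516953 0.04384253] [[-8.78204675e-01 -4.78284272e-01 -8.39245414e-04]
 [-4.78284257e-01  8.78205053e-01 -2.31174018e-04]
 [ 8.47596461e-04  1.98379766e-04 -9.99999621e-01]] [ 0.3774064  -0.40072254 -0.12082573] 3.3
```

View pics/w3.png

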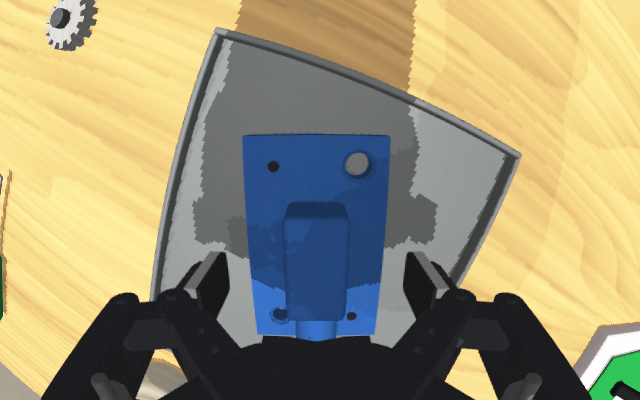

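```bash
python3 -m handwheel '[0,0,-0.005,0,0,0, 0,0,-0.005,0,0,0, 0,0,0,0,0,0, 0,0,0,0,0,0, 0,0,0,0,0,0, 0,0,0,0,0,0, 0,0,0,0,0,0, 0,0,0,0,0,0]' 0 80; python3 -c "
from h import *
p=snap('wrist','w4.png')
o=telemetry.get_obs();print(o['ee_pos'],o['finger_gap'],o['ft_force'],o['t'])"
```

```text
t: 3.97
ee_pos: [0.56, 0.2149, 0.0348]
orientation: [[-0.878, -0.478, 0.001], [-0.478, 0.878, 0.0], [-0.001, -0.0, -1.0]]
ft_force: [-0.1, -0.6, 3.2]
finger_gap: 0.332
[0.55997863 0.21488844 0.03479143] 0.34134736374053887 [-0.81299912 -0.50582829  4.48482602] 4.0167
```

View pics/w4.png

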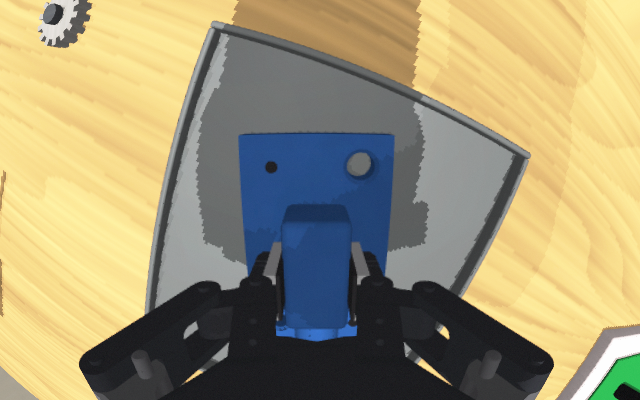

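```bash
python3 -m handwheel '[0,0,0.004,0,0,0, 0,0,0.012,0,0,0, 0,0,0.018,0,0,0, 0,0,0.018,0,0,0, 0,0,0.018,0,0,0, 0,0,0.018,0,0,0, 0,0,0.018,0,0,0, 0,0,0.018,0,0,0]'; python3 -c "
from h import *
o=telemetry.get_obs();print(o['ee_pos'],o['finger_gap'],o['ft_force'],o['t'])"
```

```text
t: 4.68
ee_pos: [0.5594, 0.2147, 0.1597]
orientation: [[-0.878, -0.478, -0.0], [-0.478, 0.878, -0.0], [0.0, 0.0, -1.0]]
ft_force: [0.1, 0.8, -2.2]
finger_gap: 0.335
[0.55942315 0.21471152 0.15970108] 0.3346648594121562 [ 0.12337998  0.80188893 -2.23815545] 4.6833
```

```bash
python3 -m handwheel '[0.007,-0.025,0,0,0,-2.5, 0.007,-0.036,0,0,0,-2.5, 0.007,-0.036,0,0,0,-2.5, 0.007,-0.036,0,0,0,-2.5, 0.007,-0.036,0,0,0,-2.5, 0.007,-0.036,0,0,0,-2.5, 0.007,-0.036,0,0,0,-2.5, 0.007,-0.025,0,0,0,-2.4]'; python3 -m handwheel '[0.01,-0.003,0,0,0,0, 0.01,-0.002,0,0,0,0, 0.01,0,0,0,0,0, 0,0,0,0,0,0, 0,0,0,0,0,0, 0,0,0,0,0,0, 0,0,0,0,0,0, 0,0,0,0,0,0]';python3 - <<'E'
from h import *
p=snap('wrist','w5.png');t=snap('top','top5.png')
o=telemetry.get_obs();print(o['ee_pos'],o['finger_gap'],o['ft_force'],o['t'])
import pickle;pickle.dump([{k:p[k] for k in('camera_matrix','camera_from_world')} for p in(p,t)],open('w5.pkl','wb'))
E
```

```text
t: 5.35
ee_pos: [0.6155, -0.0542, 0.1589]
orientation: [[-0.989, -0.147, -0.0], [-0.147, 0.989, -0.001], [0.0, -0.001, -1.0]]
ft_force: [0.7, 0.7, -2.3]
finger_gap: 0.338
t: 6.02
ee_pos: [0.6453, -0.056, 0.1586]
orientation: [[-0.989, -0.151, 0.0], [-0.151, 0.989, -0.0], [-0.0, -0.0, -1.0]]
ft_force: [-0.5, -0.6, -4.0]
finger_gap: 0.336
[ 0.64544112 -0.05602198  0.15860503] 0.3312763503927092 [ 0.09694144 -0.89309906 -3.63213111] 6.1167
```

View pics/w5.png

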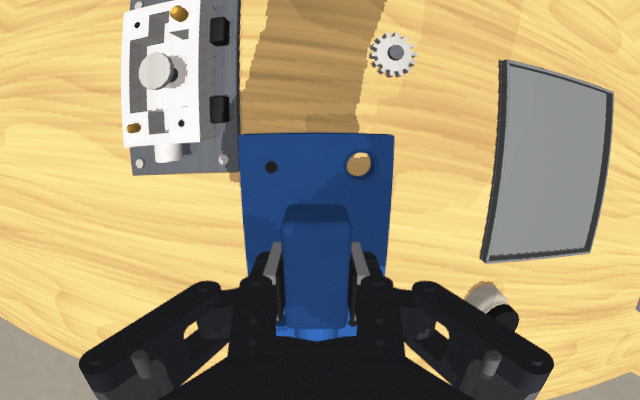

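View pics/top5.png

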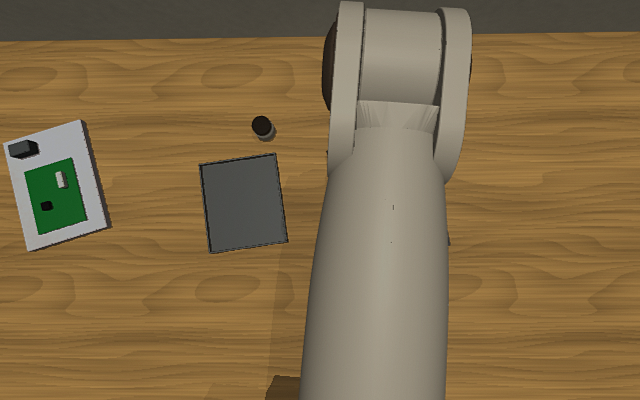

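Run:
```python
import cv2
a=cv2.imread('pics/w5.png')
cv2.imwrite('pics/w5c.png',cv2.resize(a[0:150,110:250],None,fx=4,fy=4,interpolation=cv2.INTER_CUBIC))
cv2.imwrite('pics/w5d.png',cv2.resize(a[120:300,230:400],None,fx=3,fy=3,interpolation=cv2.INTER_CUBIC))
```

```text
(no output)
```

View pics/w5c.png

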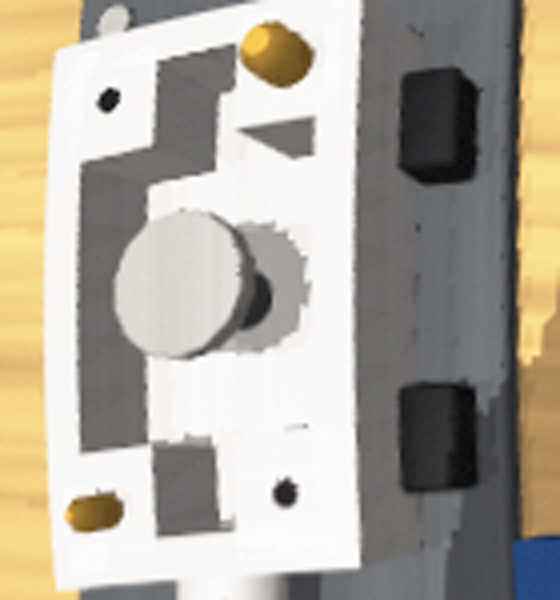

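View pics/w5d.png

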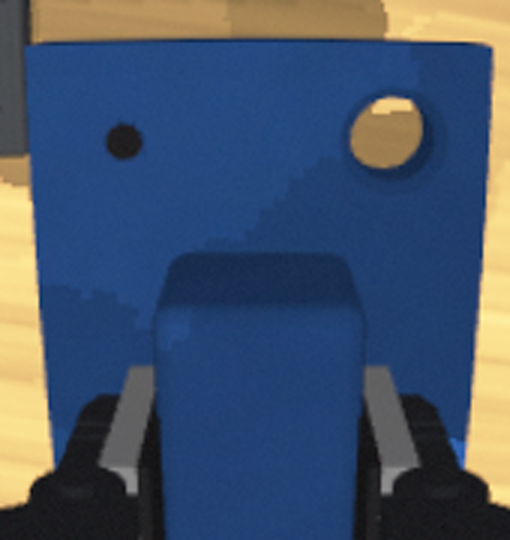

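Run:
```python
from h import *
import pickle
np.set_printoptions(precision=4,suppress=True)
p=pickle.load(open('w5.pkl','rb'))[0]
L=np.array([(-62,-38),(62,-38),(62,38),(-46,-22),(46,22),(0,0),(-46,22),(46,-22)])/1000
P=[(57,50),(57,590),(360,568),(109,99),(285,492),(182,284),(258,42),(73,512)]
Z=[.052]*5+[.058,.068,.068]
y,t,r=fit(L,[watz(p,110+(x-1.5)/4,(y-1.5)/4,z)[:2] for (x,y),z in zip(P,Z)]);print(y,t,r)
L=np.array([(-62,-38),(-62,38),(-46,-22),(-46,22)])/1000
P=[(27,45),(491,47),(124,141),(388,132)]
y,t,r=fit(L,[watz(p,230+(x-1)/3,120+(y-1)/3,.1418)[:2] for (x,y) in P]);print(y,t,r)
```

```text
8.63298830310769 [ 0.5514 -0.2031] [[ 0.2698 -0.1858]
 [ 0.057  -0.157 ]
 [ 0.127  -0.5323]
 [-0.0829 -0.6422]
 [-0.3654 -0.6253]
 [ 0.3255  1.331 ]
 [ 0.5236  0.0662]
 [-0.8546  0.7452]]
8.737766199422943 [ 0.6455 -0.0566] [[ 0.0201  0.7507]
 [ 0.6945 -0.07  ]
 [ 0.2193  0.3393]
 [-0.9339 -1.0201]]
```

```bash
python3 -m handwheel '[-0.009,-0.0137,0,0,0,0, -0.015,-0.024,0,0,0,0, -0.015,-0.024,0,0,0,0, -0.015,-0.024,0,0,0,0, -0.015,-0.024,0,0,0,0, -0.015,-0.024,0,0,0,0, -0.007,-0.009,0,0,0,0, -0.003,-0.004,0,0,0,0]'; python3 -m handwheel '[0,0,-0.008,0,0,0, 0,0,-0.01,0,0,0, 0,0,-0.01,0,0,0, 0,0,-0.007,0,0,0, 0,0,-0.003,0,0,0, 0,0,-0.001,0,0,0, 0,0,0,0,0,0, 0,0,0,0,0,0]';python3 - <<'E'
from h import *
o=telemetry.get_obs();print(o['ee_pos'],o['finger_gap'],o['ft_force'],o['t'])
p=snap('wrist','w6.png');t=snap('scene','sc6.png')
print(telemetry.get_obs()['ee_pos'])
a=cv2.imread('pics/sc6.png');cv2.imwrite('pics/sc6c.png',cv2.resize(a[210:370,130:310],None,fx=4,fy=3.5,interpolation=cv2.INTER_CUBIC))
E
```

```text
t: 6.78
ee_pos: [0.5503, -0.2046, 0.1587]
orientation: [[-0.989, -0.148, 0.0], [-0.148, 0.989, -0.0], [-0.0, -0.0, -1.0]]
ft_force: [0.4, -0.2, -2.3]
finger_gap: 0.335
t: 7.45
ee_pos: [0.552, -0.2027, 0.1195]
orientation: [[-0.989, -0.151, 0.0], [-0.151, 0.989, -0.0], [-0.0, -0.0, -1.0]]
ft_force: [-0.0, -0.2, -2.8]
finger_gap: 0.337
[ 0.55195428 -0.20272755  0.11954068] 0.33739811682860765 [-0.04619175 -0.20304525 -2.82005358] 7.45
[ 0.55199075 -0.20286805  0.11976707]
```

View pics/w6.png

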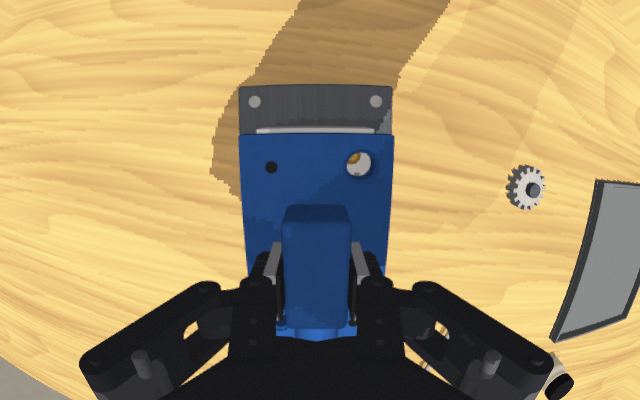

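View pics/sc6c.png

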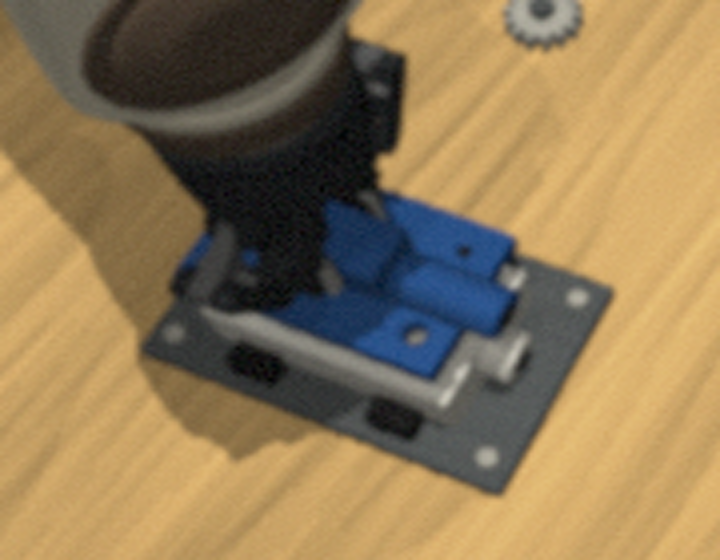

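```bash
python3 -m handwheel '[-0.0005,0,-0.004,0,0,0, 0,0,-0.005,0,0,0, 0,0,-0.005,0,0,0, 0,0,-0.004,0,0,0, 0,0,-0.002,0,0,0, 0,0,-0.001,0,0,0, 0,0,0,0,0,0, 0,0,0,0,0,0]';python3 - <<'E'
from h import *
p=snap('wrist','w7.png')
o=telemetry.get_obs();print(o['ee_pos'],o['ft_force'],o['t'])
cv2.imwrite('pics/w7c.png',cv2.resize(cv2.imread('pics/w7.png')[100:220,230:400],None,fx=4,fy=4,interpolation=cv2.INTER_CUBIC))
# predicted pixels: dowel tip centre
def wp(X):
    T=np.array(p['camera_from_world']);K=np.array(p['camera_matrix']);c=T[:3,:3]@X+T[:3,3];a=np.arctan2(np.hypot(c[0],c[1]),c[2]);s=a/np.hypot(c[0],c[1])*K[0,0];return np.array([K[0,2]+c[0]*s,K[1,2]+c[1]*s])
def pt(o,yaw,l,z):
    c,s=np.cos(yaw),np.sin(yaw);return np.array([o[0]+c*l[0]-s*l[1],o[1]+s*l[0]+c*l[1],z])
for z in(.068,.063,.052): print('dowel',(wp(pt((.5514,-.2031),np.radians(8.63),(-.046,.022),z))-[230,100])*4)
e=o['ee_pos']
for z in(e[2]-.0308,e[2]-.0168): print('hole',(wp(pt(e[:2],np.radians(8.68),(-.046,.022),z))-[230,100])*4)
E
```

```text
t: 8.22
ee_pos: [0.5512, -0.2029, 0.0984]
orientation: [[-0.989, -0.15, 0.0], [-0.15, 0.989, -0.0], [-0.0, -0.0, -1.0]]
ft_force: [0.2, -0.3, -2.7]
finger_gap: 0.337
[ 0.55132131 -0.20293203  0.09852033] [ 0.16481032 -0.41949396 -2.93064187] 8.2667
dowel [512.54657726 247.90510935]
dowel [507.67865356 242.57101696]
dowel [497.88787607 231.86651539]
hole [513.30514589 247.07597617]
hole [528.62668452 263.76568586]
```

View pics/w7c.png

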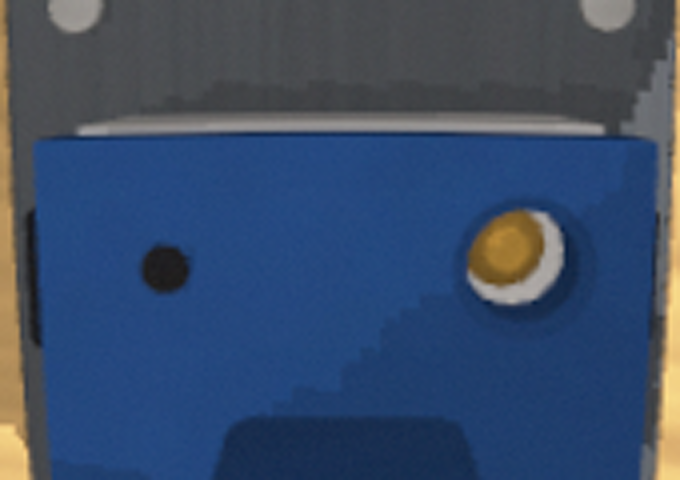

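```bash
python3 -m handwheel '[0,0,-0.001,0,0,0, 0,0,-0.001,0,0,0, 0,0,-0.001,0,0,0, 0,0,-0.001,0,0,0, 0,0,-0.001,0,0,0, 0,0,-0.001,0,0,0, 0,0,-0.0005,0,0,0, 0,0,0,0,0,0]'
```

```text
t: 8.93
ee_pos: [0.5511, -0.2028, 0.0916]
orientation: [[-0.989, -0.15, -0.0], [-0.15, 0.989, 0.0], [0.0, 0.0, -1.0]]
ft_force: [-0.8, -0.3, -2.7]
finger_gap: 0.33
```

```bash
python3 -m handwheel '[0,0,-0.001,0,0,0, 0,0,-0.001,0,0,0, 0,0,-0.001,0,0,0, 0,0,-0.001,0,0,0, 0,0,-0.001,0,0,0, 0,0,-0.0005,0,0,0, 0,0,-0.0005,0,0,0, 0,0,0,0,0,0]' 0 100;python3 -m handwheel '[0,0,-0.0005,0,0,0, 0,0,-0.0005,0,0,0, 0,0,0,0,0,0, 0,0,0,0,0,0, 0,0,0,0,0,0, 0,0,0,0,0,0, 0,0,0,0,0,0, 0,0,0,0,0,0]'
```

```text
t: 9.6
ee_pos: [0.5513, -0.2029, 0.0861]
orientation: [[-0.989, -0.15, 0.0], [-0.15, 0.989, -0.0], [-0.0, -0.0, -1.0]]
ft_force: [-2.6, 1.3, 5.1]
finger_gap: 0.329
t: 10.27
ee_pos: [0.5513, -0.2029, 0.0851]
orientation: [[-0.989, -0.15, 0.0], [-0.15, 0.989, -0.0], [-0.0, -0.0, -1.0]]
ft_force: [-2.9, 1.0, 4.2]
finger_gap: 0.326
```

```bash
python3 -m handwheel '[-0.0003,0.0001,-0.0005,0,0,0, 0,0,-0.0005,0,0,0, 0,0,-0.0005,0,0,0, 0,0,-0.0005,0,0,0, 0,0,0,0,0,0, 0,0,0,0,0,0, 0,0,0,0,0,0, 0,0,0,0,0,0]'
```

```text
t: 10.93
ee_pos: [0.5512, -0.2029, 0.0835]
orientation: [[-0.989, -0.15, 0.001], [-0.15, 0.989, -0.0], [-0.001, -0.001, -1.0]]
ft_force: [-1.3, 0.5, 7.0]
finger_gap: 0.33
```

```bash
python3 -m handwheel '[0,0,-0.0004,0,0,0, 0,0,-0.0003,0,0,0, 0,0,-0.0003,0,0,0, 0,0,0,0,0,0, 0,0,0,0,0,0, 0,0,0,0,0,0, 0,0,0,0,0,0, 0,0,0,0,0,0]'
```

```text
t: 11.6
ee_pos: [0.5512, -0.2029, 0.0829]
orientation: [[-0.989, -0.15, 0.001], [-0.15, 0.989, -0.0], [-0.001, -0.001, -1.0]]
ft_force: [-4.2, 0.4, 10.6]
finger_gap: 0.336
```

```bash
python3 -m handwheel '[-0.0002,0,-0.0004,0,0,0, 0,0,-0.0003,0,0,0, 0,0,-0.0003,0,0,0, 0,0,0,0,0,0, 0,0,0,0,0,0, 0,0,0,0,0,0, 0,0,0,0,0,0, 0,0,0,0,0,0]'
python3 - <<'E'
from h import *
o=telemetry.get_obs();print(o['ee_pos'],o['ft_force'],o['ft_torque'],o['t'])
p=snap('wrist','w8.png');t=snap('scene','sc8.png')
print(telemetry.get_obs()['ft_force'])
a=cv2.imread('pics/sc8.png');cv2.imwrite('pics/sc8c.png',cv2.resize(a[210:370,130:310],None,fx=4,fy=3.5,interpolation=cv2.INTER_CUBIC))
cv2.imwrite('pics/w8c.png',cv2.resize(cv2.imread('pics/w8.png')[60:220,220:410],None,fx=4,fy=3.7,interpolation=cv2.INTER_CUBIC))
E
```

```text
t: 12.27
ee_pos: [0.5513, -0.2029, 0.0829]
orientation: [[-0.989, -0.15, 0.002], [-0.15, 0.989, -0.001], [-0.002, -0.001, -1.0]]
ft_force: [-5.0, 1.9, 16.5]
finger_gap: 0.326
[ 0.55127154 -0.20288643  0.08286667] [-4.99064264  1.91308746 16.51689294] [ 0.62494985  1.21001202 -0.00890432] 12.2667
[-5.52352821  2.6190289  16.8526011 ]
```

View pics/sc8c.png

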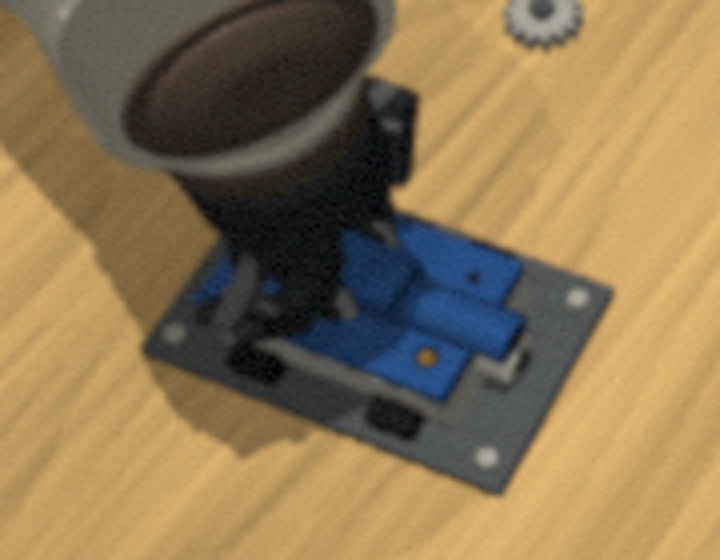

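View pics/w8c.png

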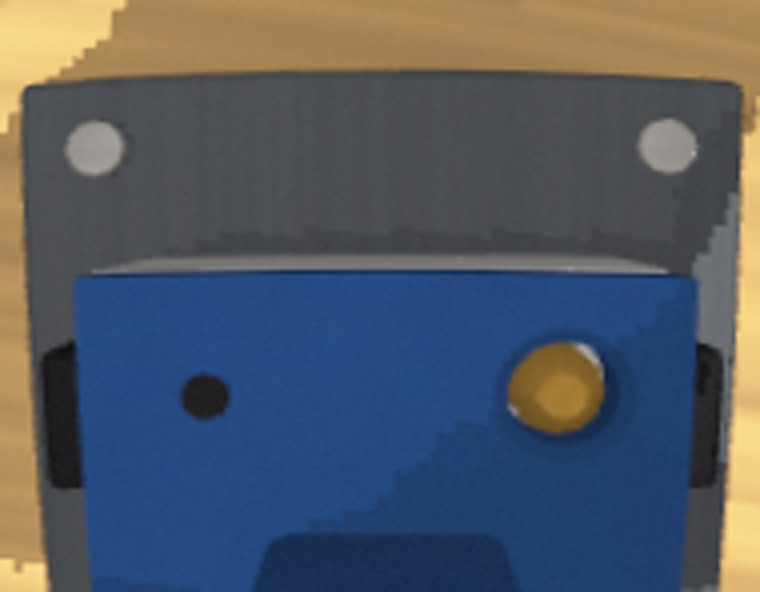

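```bash
python3 -m handwheel '[-0.0003,0.0001,-0.0003,0.05,0.1,0, 0,0,-0.0003,0.05,0.1,0, 0,0,-0.0004,0,0.05,0, 0,0,0,0,0,0, 0,0,0,0,0,0, 0,0,0,0,0,0, 0,0,0,0,0,0, 0,0,0,0,0,0]'
python3 - <<'E'
from h import *
o=telemetry.get_obs();print(o['ee_pos'],o['orientation'][:,2],o['ft_force'],o['ft_torque'],o['t'])
E
```

```text
t: 13.03
ee_pos: [0.5513, -0.2029, 0.0828]
orientation: [[-0.989, -0.15, -0.001], [-0.15, 0.989, 0.001], [0.001, 0.001, -1.0]]
ft_force: [-7.1, 2.9, 22.3]
finger_gap: 0.328
[ 0.55125134 -0.20293805  0.08284771] [-7.07132429e-04  5.14353376e-04 -9.99999618e-01] [-7.11304648  2.87309145 22.27322869] [ 0.54842151  1.38963225 -0.01624256] 13.0333
```

Run:
```python
from h import *
p=snap('wrist','w9.png'); o=telemetry.get_obs();print(o['ee_pos'],o['ft_force'],o['finger_gap'],o['t'])
cv2.imwrite('pics/w9c.png',cv2.resize(cv2.imread('pics/w9.png')[60:220,220:410],None,fx=4,fy=3.7,interpolation=cv2.INTER_CUBIC))
```

```text
[ 0.55127125 -0.20291895  0.08284063] [-6.70833429  2.85377141 21.85846081] 0.3272285407078101 13.0833
```

View pics/w9c.png

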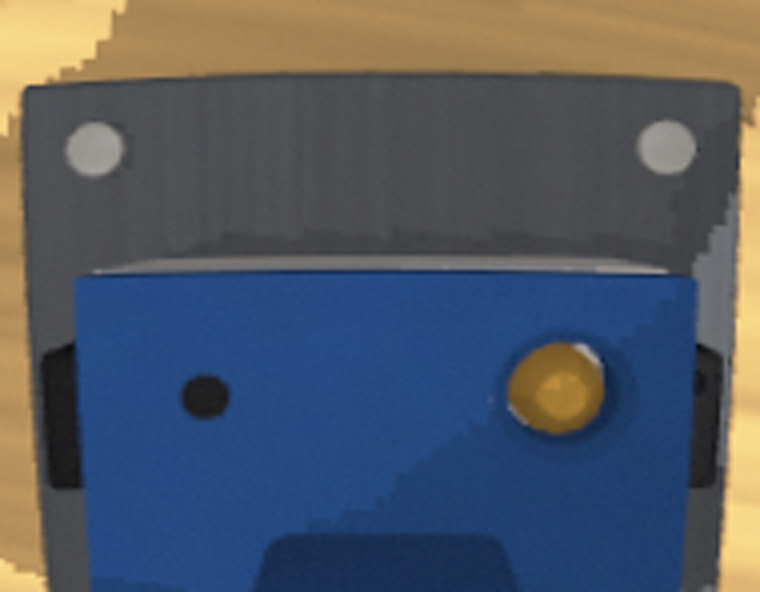

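The picture shows the cover flush on the lower half, its back edge at crop row 275 as before. The big dowel is inside its hole at about (557, 388). The push is steady at about 22 N, so I'm handing in.

```bash
python3 -c "
from workcell import job
print(job.hand_in())"
```

```text
the job is handed in; nothing more can be done
None
```

The cover is on the lower half, pressed shut, and the arm was still gripping it and pushing down when I handed in at about 13 s. I gripped it by its block in the tray, lifted it over, turned it so both noses point the same way, and lowered it slowly onto the dowels.

**Closed:** the tool stopped at z = 0.0828–0.0829 m, and 0.0828 m was expected for closed halves. It stayed there while the push rose from 11 to 22 N. That is the behaviour of rigid contact, since the spring needs only about 8 N beyond the cover's weight. The wrist pictures show no slip of the cover in the grip.

**Dowels:** the wrist and scene pictures show each brass dowel in its own hole.

**Bystanders:** the gear was clear of the work and the arm touched none of the bystanders. I did not check the screwdriver and jar again after the cover was on.

**Disagreements:**
- The top and wrist cameras differed by about 3 mm on where the cover lay in the tray. I used the wrist camera.
- A sideways force of about 7 N remained at the end, and my small corrections did not remove it.
- During pressing the tool tilted by about 0.1°. I corrected this, leaving about 0.05°.

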